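Shim the rocking nursery scale

ROBOT

A 6-joint arm with a two-finger parallel gripper is mounted at the origin on a cart in front of the work surface, level with it; the furniture and walls round the work are solid. World frame = base frame: x ahead of the robot, y to its left, z up, the work surface at z = 0. Lengths are in m, angles in rad, forces in N, time in s.
With the tool pointing down it reaches from about 0.375 to 0.9 m from the base axis. Payload 3.1 kg.
Tool frame: the origin (TCP) lies where the fingers leave the gripper's body, on its centre line; the fingertips stand 70 mm ahead of it and the grasp point (between the pads) lies 51 mm ahead of it; z points along the fingers, y is the line along which they close (so a half turn about z gives the same grasp; the last joint's range is limited). The gripper opens to 87 mm and grips with 3 to 60 N. Pads are 19 mm wide; open, the fingers measure 117 mm over their backs; the gripper's body (75 mm by 190 mm) begins 51 mm behind the grasp point.
Start: joints at [-1.452, 0.527, 1.433, -0, 1.181, -0.178], TCP at [0.183, -0.598, 0.292] pointing down, gripper open.
Joint ranges: [-3.08, 3.08], [-0.75, 2.2], [0.22, 2.44], [-1.43, 4.57], [0, 2.65], [-2.85, 2.85]. Speed limits (rad/s): [2.79, 2.79, 3.14, 3.14, 3.14, 3.14].

INTERFACE

Orientations are given as a unit quaternion [x, y, z, w].
In Python, from rig import robot gives the robot as it stands.
- The arm moves only by the tool send_rows, never from a script. Its argument "deltas" is text: rows parted by semicolons, each of 7 numbers parted by spaces: the shift along the tool's x, y, z in mm, then the turn, a rotation vector about the tool's x, y, z in degrees, then the opening, from 0 (shut) to 1 (fully open). A call has 1 to 10 rows; each row shifts and turns the commanded pose from where the row before left it, along the tool's axes as they then stand; what a row does not reach is not made up. A row lasts 1/8 s, in which the tool goes at most 62.5 mm and 10.7 degrees, less where a joint would pass 70% of its speed; a pose out of reach is approached as far as the arm can. A call is refused whole if a number of a shift passes 62.5 or a number of a turn 10.7, either way. A call with a gripper value outside its range is refused whole. The fingers move at their own pace and stop on an object; "newtons" is the grip in N (left out, the last holds). Time passes only in rows, so rows that do not move let the fingers close. It gives the time, the measured TCP pose, the force, the opening and the grip force at its end, in the units of the state.
- robot.get_obs(): the state, without advancing time (a new reading comes with each control period).
- robot.camera(name): name is "side" or "top"; returns a dict with "image" (400x640x3 uint8, red, green, blue), "depth" (400x640 float32, m along the optical axis (not along the pixel's ray), 0 where there is no reading), "fovy" (degrees; the focal length in pixels is half the picture's height over the tangent of half this angle, whatever the lens; pixels are square), "cx", "cy" (the principal point, pixels), "k1" (the pictures are not rectified: a ray, as slopes to the right and down, at radius r is drawn at 1 + k1 r^2 times it, then the intrinsics apply), "rvec" (rotation vector, rad) and "tvec" (3), from world to camera coordinates, as OpenCV has them. Camera axes: x right, y down, z forward; pixel columns grow to the right and rows downward; lengths in m; the calibration is good to about 2 mm. A picture is of the moment at which its call begins.
- robot.hand_in(): hands the job in; it is judged then, once.
Trained networks look in the newest picture that a camera, given by its name, has taken for a name from the list of things; names that differ only in an ending like _2 or _b are one class to them, and where a whole thing is asked for, a point or a joint stands for the part that bears it (a point fixed in the world has none). Each returns a list of dicts, best first, with "p" (0 to 1); they miss things now and then, are a little off and sometimes report something else, mostly with a low value. They report only what shows in the picture. A call takes as long as a camera call. They do not tell look-alikes from the thing itself.
- robot.find_in(camera, thing): "box" ([left, top, right, bottom] in pixels, round what is visible of it).
- robot.cut_out(camera, thing): "region" (400x640 bool, what is visible of it) and "box" ([left, top, right, bottom] in pixels, round what is visible of it).
The state is a dict: "time": time; "q": joint angles; "joint_velocities": joint speeds; "joint_torque": joint torques, N m; "position": TCP position; "tool_rot": TCP orientation; "ft_force": force on the tool from outside, world axes, zero at the start; "moment": the same for the moment, N m; "grip_width": finger opening in m; "grip_force": force on a finger pad.
Only numpy, scipy, OpenCV 4.12 (cv2) and the standard library are available. Lean on these libraries where they do the work, as an engineer would, in place of code of your own. Each camera call takes 0.05 s, during which the arm holds its last target. There are 200 camera calls.

TASK

The yellow scale's stand rocks because its front right foot (front: the display side; right as you face the display) hangs above the bench. With closed fingers push the orange wedge, thin end first, under that foot until it is snug, stopping before it tips the stand; then press down firmly, straight from above, on the red dot on the scale's pan to show that it no longer rocks, and move clear. Only push and press: do not grip or lift the wedge or the stand, do not shove the stand along the bench, and leave the other things alone.

Things in the scene. Friction and masses are not known exactly. Their poses are not given: they have to be found in the camera images.
- scale_stand: Loose stand, yellow scale fixed on it, 2 kg. Origin: bench level, mid between its feet (24 mm across, at x +-75, y +-95 mm); z up, -x to the display side; the short foot is at -x, -y. Grey plate 190 (x) x 232 (y) mm, 28 to 38 mm up. Pan: x -64 to 112, y -110 to 140 mm, top 111 mm up, the widest part. Stands level on three feet; 2 to 3 N up on the short foot tips it.
- foot_sole (a point): Centre of the flat underside of the short foot (24 mm across); its z is the gap between that foot and the bench, 5 to 8 mm at the start.
- short_foot (a joint): How far (m) the short foot is screwed in, equal to the gap under it while the stand is level. Seized: it does not move.
- press_spot (a point): Centre of the flat red dot, 26 mm across, on top of the pan, 111 mm above the bench, at x = -45, y = -85 mm in the stand's frame; 19 mm from the pan's front edge, 25 mm from its right edge. While the short foot is unsupported, 3 to 4 N down here rocks the stand.
- shim: Loose orange wedge lying flat, 0.08 kg, 110 mm long (own x), 44 mm wide (own y); origin: middle of its underside. Its top slopes evenly from 17 mm at the heel (x = -55) to 2 mm at the thin end (x = +55). Starts to the right of the short foot, thin end towards it, 20 to 60 mm from the foot's edge, up to 15 mm aside and 0.2 rad askew.
- shim_heel (a point): Centre of the wedge's upright heel face (44 mm wide, 17 mm tall), where it is pushed; 8.5 mm up. It slides freely under about 1 N; once it bears on the foot it takes 2 to 5 N more, and each further 7.3 mm raises the foot 1 mm. It stays put when let go.
- hatch_basket: blue lattice basket with nestlings, 173 x 278 x 81 mm. Bystander; origin at the centre of its underside.
- small_jar: small clear glass jar, 62 mm across, 60 mm tall. Bystander; origin at the centre of its underside.
- feed_cup: small yellow feed cup, 42 mm across, 38 mm tall. Bystander; origin at the centre of its underside.
- feed_syringe: feeding syringe lying flat, 103 x 26 x 16 mm. Bystander; origin at the centre of its underside.
- brush: purple nail brush, 30 x 86 x 55 mm. Bystander; origin at the centre of its underside.
Not all that is in view belongs to the job. Of the things that look like the shim, the smaller one is meant.

How it is judged:
On the way, in this order (a step that is already met when the one before it is completed fails the run):
1. the wedge bears snugly under the short foot, the stand still level (contact force between shim and scale_stand above 0.2 N and y of foot_sole in the frame of shim between -0.02 and 0.02 m and x of foot_sole in the frame of shim between -0.045 and 0.06 m and angle between scale_stand's own z axis and vertical below 0.02 rad), for 0.2 s.
2. the fingers press on the red dot with more than 6 N and the stand does not rock (all of step 1 and contact force between the fingers and scale_stand above 6 N and horizontal distance between the grasp point and press_spot below 0.03 m), for 0.2 s.
At the end, for the whole second after the job is handed in: The wedge is under the short foot and bears on it (over 0.2 N, the foot's centre within 20 mm of the wedge's middle line), the stand is level within 0.02 rad, within 20 mm of its first place, and all is at rest (all of step 1 and distance of scale_stand from where it was at the start of the episode below 0.02 m and linear speed of each of scale_stand, shim below 0.01 m/s and height (world z) of shim below 0.005 m); the robot touches nothing.
It fails at once if the wedge is lifted (height (world z) of shim above 0.012 m).
It fails at once if the wedge is gripped or squeezed (over 20 N from the fingers) (contact force between the fingers and shim above 20 N).
It fails at once if the stand is lifted or tipped (height (world z) of scale_stand above 0.012 m or angle between scale_stand's own z axis and vertical above 0.12 rad).
It fails at once if the stand is shoved along the bench by over 25 mm (distance of scale_stand from where it was at the start of the episode above 0.025 m).
It fails at once if a bystander is moved by over 30 mm (distance of any of hatch_basket, small_jar, feed_cup, feed_syringe, brush from where it was at the start of the episode above 0.03 m).
It also fails if it takes over 48 s, if anything falls off the work surface, if the arm or the gripper's body presses on something with over 40 N, if the wrist force passes 120 N, or if a joint passes its speed limit or range.

## Working session

There is one attempt and no reset: what is moved stays moved. The work goes in short steps, Python scripts to look and compute and a tool call to move; the robot and the scene stay as the last step left them, time stands still between calls to the robot, and variables do not carry over. Pictures are saved under pics/ and viewed, at most 10 in all, crops included, and the job is handed in when it is done.

Besides the shell and the picture viewer there is one more tool, called by a JSON object that holds its "op" and its "data", one argument or row to a line. send_rows: Moves the arm, as the interface text tells. Its arguments: {"type":"object","properties":{"deltas":{"type":"string"},"newtons":{"type":"number"}},"required":["deltas"]}

```bash
mkdir -p pics
cat > h.py <<'E'
import numpy as np, cv2
from rig import robot
def cloud(c):
    h,w=c["depth"].shape; f=h/2/np.tan(np.radians(c["fovy"])/2)
    K=np.array([[f,0,c["cx"]],[0,f,c["cy"]],[0,0,1.]])
    u,v=np.meshgrid(np.arange(w),np.arange(h))
    p=cv2.undistortPoints(np.stack([u,v],-1).reshape(-1,1,2).astype(float),K,np.array([c["k1"],0,0,0,0.])).reshape(h,w,2)
    P=np.dstack([p,np.ones((h,w))])*c["depth"][...,None]
    R=cv2.Rodrigues(np.array(c["rvec"],float))[0]
    W=(P-np.array(c["tvec"]).ravel())@R
    W[c["depth"]==0]=np.nan
    return W
def save(im,n): cv2.imwrite("pics/"+n,cv2.cvtColor(im,cv2.COLOR_RGB2BGR))
E
python3 - <<'E'
from h import *
o=robot.get_obs(); print(o["position"],o["tool_rot"],o["time"],o["ft_force"])
for n in("top","side"):
    c=robot.camera(n); save(c["image"],n+"1.png"); W=cloud(c)
    np.savez(n+".npz",W=W,im=c["image"])
    for t in("shim","scale_stand","press_spot","foot_sole"):
        for d in robot.cut_out(n,t)[:3]:
            P=W[d["region"]]; P=P[~np.isnan(P[:,0])]
            print(n,t,round(d["p"],2),np.round(d["box"]),len(P), np.round(np.median(P,0),3) if len(P) else "", np.round(np.percentile(P,[2,98],axis=0),3).tolist() if len(P) else "")
E
```

```text
[ 0.18275223 -0.59706843  0.29126127] [ 9.89011815e-01  1.47832474e-01  3.75092481e-05 -1.08995950e-03] 0.0 [-0.00702752  0.25682869 -0.44149787]
top shim 0.94 [185. 248. 217. 288.] 622 [0.41  0.698 0.014] [[0.343, 0.64, 0.0], [0.486, 0.755, 0.027]]
top shim 0.72 [308. 217. 332. 230.] 284 [0.477 0.2   0.008] [[0.454, 0.151, -0.004], [0.505, 0.256, 0.02]]
top scale_stand 0.81 [218. 185. 298. 251.] 3381 [0.509 0.441 0.107] [[0.431, 0.316, 0.005], [0.64, 0.565, 0.116]]
side shim 0.85 [309. 196. 340. 226.] 428 [0.482 0.204 0.008] [[0.46, 0.154, -0.003], [0.508, 0.259, 0.018]]
side shim 0.55 [215. 301. 242. 364.] 1288 [0.416 0.699 0.013] [[0.347, 0.638, 0.001], [0.492, 0.755, 0.026]]
side scale_stand 0.65 [203. 188. 313. 288.] 5490 [0.521 0.451 0.108] [[0.435, 0.324, 0.035], [0.637, 0.566, 0.114]]
side scale_stand 0.61 [320. 141. 339. 162.] 316 [0.62  0.028 0.035] [[0.59, -0.007, 0.004], [0.65, 0.055, 0.061]]
```

Run:
```python
from h import *
a=np.load("top.npz")["im"][150:300,170:370]; b=np.load("side.npz")["im"][120:320,170:400]
save(np.vstack([cv2.resize(a,(400,300),interpolation=cv2.INTER_CUBIC) if 0 else cv2.resize(a[:, :],(600,290)),cv2.resize(b[20:140],(600,310))]),"c1.png")
```

```text
(no output)
```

View pics/c1.png

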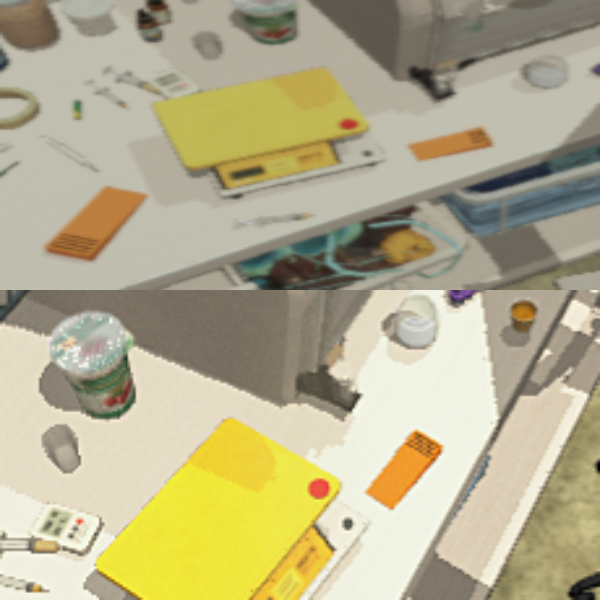

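View pics/top1.png

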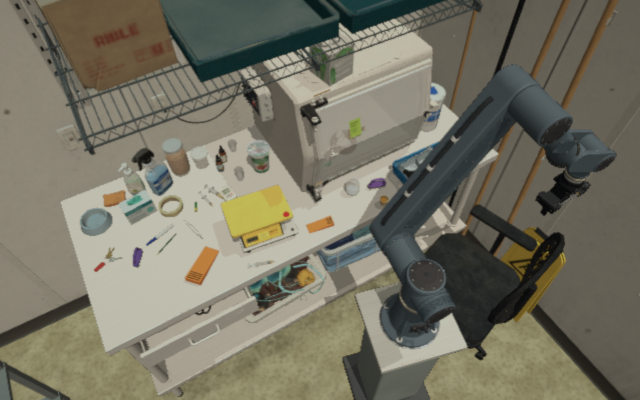

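Run:
```python
from h import *
for n in("top","side"):
    d=np.load(n+".npz");W=d["W"];im=d["im"]
    hsv=cv2.cvtColor(im,cv2.COLOR_RGB2HSV);H,S,V=[hsv[...,i].astype(int) for i in range(3)]
    x,y,z=W[...,0],W[...,1],W[...,2]
    ms={"shim":(abs(y-.205)<.09)&(abs(x-.48)<.07)&(z<.03)&(((H<18)&(S>140))),
     "pan":(abs(z-.111)<.012)&(abs(x-.53)<.15)&(abs(y-.44)<.17)&(S>120),
     "dot":(abs(z-.111)<.02)&(abs(x-.5)<.12)&(abs(y-.35)<.08)&((H<8)|(H>170))&(S>130),
     "plate":(abs(z-.038)<.006)&(abs(x-.5)<.15)&(abs(y-.44)<.17)}
    for k,m in ms.items():
        m=cv2.morphologyEx(m.astype(np.uint8),cv2.MORPH_OPEN,np.ones((2,2)))>0
        P=W[m]
        if len(P)<5: print(n,k,len(P));continue
        r=cv2.minAreaRect((P[:,:2]*1000).astype(np.float32))
        print(n,k,len(P),"mean",np.round(P.mean(0)*1000,1),"med z",np.round(np.median(P[:,2])*1000,1),"rect",np.round(r[0],1),np.round(r[1],1),round(r[2],1))
        if k in("shim","pan"): print(np.round(cv2.boxPoints(r)).tolist())
    # surroundings higher than 40mm near the approach
    m=(z>.03)&(x>.35)&(x<.75)&(y>-.05)&(y<.3)&(z<.5)
    P=W[m]
    for y0 in np.arange(-.05,.3,.05):
        q=P[(P[:,1]>=y0)&(P[:,1]<y0+.05)]
        if len(q): print(n,"y",round(y0,2),"minx",q[:,0].min().round(3),"p5",np.percentile(q[:,0],5).round(3),len(q))
```

```text
top shim 215 mean [nan nan nan] med z nan rect [475.4 202.1] [ 38.4 102.8] 7.8
[[449.0, 250.0], [463.0, 149.0], [501.0, 154.0], [487.0, 256.0]]
top pan 2239 mean [nan nan nan] med z nan rect [nan nan] [0. 0.] 0.0
[[nan, nan], [nan, nan], [nan, nan], [nan, nan]]
top dot 14 mean [nan nan nan] med z nan rect [491.4 336.6] [12.5 17.5] 93.5
top plate 313 mean [457.3 383.8  31.7] med z 36.4 rect [463.3 413. ] [ 78.1 242.3] 12.2
top y -0.05 minx 0.598 p5 0.664 979
top y 0.0 minx 0.584 p5 0.602 1100
top y 0.05 minx 0.597 p5 0.635 1023
top y 0.1 minx 0.606 p5 0.62 1058
top y 0.15 minx 0.576 p5 0.586 1285
top y 0.2 minx 0.594 p5 0.63 1451
top y 0.25 minx 0.712 p5 0.72 272
side shim 387 mean [476.4 205.8   7.4] med z 7.0 rect [478.4 203. ] [ 46.  116.3] 2.6
[[453.0, 260.0], [458.0, 144.0], [504.0, 146.0], [499.0, 262.0]]
side pan 4281 mean [nan nan nan] med z nan rect [580.2 433.7] [203.1 293.4] 12.6
[[449.0, 555.0], [513.0, 268.0], [711.0, 313.0], [647.0, 599.0]]
side dot 40 mean [492.  338.4 110.8] med z 111.1 rect [493.1 337.5] [18.7 22.9] 45.1
side plate 466 mean [nan nan nan] med z nan rect [461.6 416.1] [ 52.8 239.5] 7.8
side y -0.05 minx 0.605 p5 0.667 965
side y 0.0 minx 0.589 p5 0.605 1169
side y 0.05 minx 0.602 p5 0.636 1070
side y 0.1 minx 0.606 p5 0.622 910
side y 0.15 minx 0.578 p5 0.589 1942
side y 0.2 minx 0.588 p5 0.63 3063
side y 0.25 minx 0.705 p5 0.716 858
```

Run:
```python
from h import *
for n in("top","side"):
    d=np.load(n+".npz");W=d["W"];im=d["im"]
    hsv=cv2.cvtColor(im,cv2.COLOR_RGB2HSV);H,S,V=[hsv[...,i].astype(int) for i in range(3)]
    x,y,z=W[...,0],W[...,1],W[...,2]
    ms={"shim":(abs(y-.205)<.09)&(abs(x-.48)<.07)&(z<.03)&(((H<18)&(S>140))),
     "pan":(abs(z-.111)<.006)&(abs(x-.53)<.15)&(abs(y-.44)<.17)&(S>120)}
    for k,m in ms.items():
        _,lab,st,_=cv2.connectedComponentsWithStats(m.astype(np.uint8),connectivity=4)
        m=lab==1+st[1:,4].argmax()
        Q=W[m][:,:2]*1000; c,(l,_),vt=(lambda q:(q.mean(0),)+tuple(np.linalg.svd(q-q.mean(0),full_matrices=False)[1:]))(Q)
        v=vt[0]*np.sign(vt[0][1]); w=np.array([v[1],-v[0]])
        a=(Q-c)@v; b=(Q-c)@w
        r=cv2.minAreaRect(Q.astype(np.float32))
        # side lines: fit the edges of the strip along v
        la=[];
        for q in np.arange(np.percentile(a,10),np.percentile(a,90),8):
            s=b[abs(a-q)<5]; la.append((q,s.min(),s.max()))
        la=np.array(la); e1=np.polyfit(la[:,0],la[:,1],1);e2=np.polyfit(la[:,0],la[:,2],1)
        print(n,k,len(Q),"mean",c.round(1),"pca yaw from +y (ccw)",np.degrees(np.arctan2(-v[0],v[1])).round(1),"a",np.percentile(a,[0,1,99,100]).round(1),"b",np.percentile(b,[0,1,99,100]).round(1),"edge slopes deg",np.degrees([e1[0],e2[0]]).round(1),"rect",np.round(r[0],1),np.round(r[1],1),round(r[2],1))
```

```text
top shim 216 mean [476.4 203. ] pca yaw from +y (ccw) 2.4 a [-50.2 -49.2  51.6  52.4] b [-21.9 -21.2  22.4  26.7] edge slopes deg [-1.3  0.6] rect [478.3 204.1] [ 48.2 102.8] 4.5
top pan 1901 mean [542.1 446.1] pca yaw from +y (ccw) 9.8 a [-126.3 -121.4  119.5  124.6] b [-88.  -83.6  89.2  94.8] edge slopes deg [1.6 1.5] rect [545.5 445.6] [178.5 246.3] 7.7
side shim 389 mean [481.1 205.3] pca yaw from +y (ccw) 4.1 a [-63.4 -52.7  53.8  55.3] b [-20.9 -20.4  22.5  24.1] edge slopes deg [-0.2 -1.7] rect [482.7 201.6] [ 44.5 118.7] 5.0
side pan 3985 mean [548.3 452.8] pca yaw from +y (ccw) 8.0 a [-131.3 -127.   117.3  119.9] b [-87.  -84.4  87.6  90.9] edge slopes deg [0.3 0.4] rect [551.2 447.2] [178.1 250.6] 7.6
```

Run:
```python
from h import *
W=np.concatenate([np.load(n+".npz")["W"].reshape(-1,3) for n in("top","side")])
W=W[~np.isnan(W[:,0])]
x,y,z=W.T
print("obstacles min x by y,z band")
for y0 in np.arange(-.1,.3,.04):
    r=[]
    for z0,z1 in((.03,.06),(.06,.1),(.1,.15),(.15,.25),(.25,.4),(.4,.6)):
        q=W[(y>=y0)&(y<y0+.04)&(z>=z0)&(z<z1)&(x>.4)&(x<.9)]
        r.append(np.sort(q[:,0])[min(3,len(q)-1)].round(3) if len(q) else None)
    print(round(y0,2),r)
q=(x>.15)&(x<.56)&(y>-.55)&(y<.3)&(z>.05)
for y0 in np.arange(-.55,.3,.1):
    m=q&(y>=y0)&(y<y0+.1)
    if m.sum(): print(round(y0,2),m.sum(),"z",z[m].min().round(2),z[m].max().round(2),"x",x[m].min().round(2),x[m].max().round(2))
```

```text
obstacles min x by y,z band
-0.1 [np.float64(0.498), np.float64(0.705), np.float64(0.695), np.float64(0.677), np.float64(0.673), np.float64(0.707)]
-0.06 [np.float64(0.611), np.float64(0.692), np.float64(0.685), np.float64(0.667), np.float64(0.664), np.float64(0.7)]
-0.02 [np.float64(0.588), np.float64(0.609), np.float64(0.674), np.float64(0.656), np.float64(0.651), np.float64(0.69)]
0.02 [np.float64(0.587), np.float64(0.6), np.float64(0.664), np.float64(0.646), np.float64(0.641), np.float64(0.679)]
0.06 [np.float64(0.68), np.float64(0.66), np.float64(0.651), np.float64(0.628), np.float64(0.62), np.float64(0.669)]
0.1 [np.float64(0.663), np.float64(0.649), np.float64(0.642), np.float64(0.619), np.float64(0.61), np.float64(0.657)]
0.14 [np.float64(0.588), np.float64(0.59), np.float64(0.631), np.float64(0.614), np.float64(0.611), np.float64(0.586)]
0.18 [np.float64(0.582), np.float64(0.581), np.float64(0.635), np.float64(0.625), np.float64(0.623), np.float64(0.578)]
0.22 [np.float64(0.656), np.float64(0.654), np.float64(0.643), np.float64(0.633), np.float64(0.631), np.float64(0.656)]
0.26 [np.float64(0.756), np.float64(0.753), np.float64(0.752), np.float64(0.752), np.float64(0.749), np.float64(0.748)]
-0.55 996 z 0.22 0.64 x 0.15 0.23
-0.45 457 z 0.05 0.63 x 0.15 0.56
-0.35 897 z 0.05 0.84 x 0.15 0.56
-0.25 4416 z 0.05 0.83 x 0.15 0.56
-0.15 6658 z 0.29 0.72 x 0.18 0.28
-0.05 4938 z 0.28 0.56 x 0.15 0.27
0.05 1824 z 0.23 0.39 x 0.15 0.26
0.15 1 z 0.72 0.72 x 0.56 0.56
0.25 97 z 0.71 0.74 x 0.55 0.56
```

View pics/side1.png

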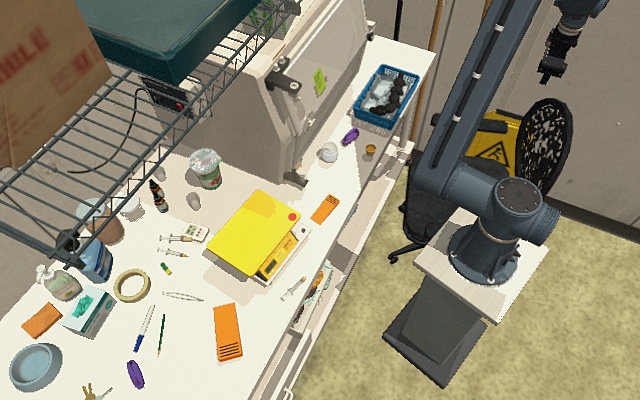

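```bash
cat >> h.py <<'E'
from scipy.spatial.transform import Rotation as Rn, Slerp
def ori(phi,tilt):
    p,t=np.radians([phi,tilt]); e=np.array([np.cos(p),np.sin(p),0]); u=np.array([-np.sin(p),np.cos(p),0]); k=np.array([0,0,1.])
    return Rn.from_matrix(np.c_[u,np.cos(t)*e+np.sin(t)*k,np.sin(t)*e-np.cos(t)*k])
def plan(p,R,legs,g=0):
    "legs: (tip position mm, orientation, rows); prints rounded rows"
    p=np.array(p)*1000
    for tip,R1,n in legs:
        p0,R0=p,R; p1=np.array(tip)-70*R1.as_matrix()[:,2]; rows=[]
        sl=Slerp([0,1],Rn.concatenate([R0,R1]))
        for i in range(1,n+1):
            d=np.round(R.inv().apply(p0+(p1-p0)*i/n-p),0 if n>1 else 1); w=np.round((R.inv()*sl(i/n)).as_rotvec(degrees=True),1)
            p=p+R.apply(d); R=R*Rn.from_rotvec(w,degrees=True)
            rows.append(" ".join("%g"%q for q in [*d,*w,g]))
        print("; ".join(rows)); print("  tip",(p+70*R.as_matrix()[:,2]).round(1),"err",(p-p1).round(1))
E
python3 - <<'E'
from h import *
o=robot.get_obs();R=Rn.from_quat(o["tool_rot"])
W=np.concatenate([np.load(n+".npz")["W"].reshape(-1,3) for n in("top","side")])
q=W[(abs(W[:,0]-.183)<.2)&(abs(W[:,1]+.598)<.2)&(W[:,2]>.2)&(W[:,2]<.4)]
L=R.inv().apply(q-o["position"]); m=(L[:,2]<0.0)&(L[:,2]>-.06); print("body ext",np.percentile(L[m],[1,99],axis=0).round(3).tolist())
T=ori(6,12)
plan(o["position"],R,[((400,-300,215),ori(-35,0),9),((485,115,150),T,10),((485,122,8),T,4)])
E
```

```text
body ext [[-0.038, -0.098, -0.059], [0.04, 0.088, -0.002]]
33 -25 1 -0 -0 -4.2 0; 34 -22 1 -0 -0 -4.2 0; 36 -19 0 -0 -0 -4.3 0; 38 -17 1 -0 -0 -4.2 0; 38 -14 1 -0 -0 -4.2 0; 39 -11 1 -0 -0 -4.2 0; 40 -8 1 -0 -0 -4.3 0; 41 -5 0 -0 -0 -4.2 0; 41 -3 1 -0 -0 -4.2 0
  tip [ 399.7 -299.8  215.2] err [-0.3  0.2  0.2]
38 -18 7 -1.1 0.4 -4.1 0; 39 -15 6 -1.2 0.5 -4.1 0; 40 -13 7 -1.1 0.4 -4.1 0; 41 -10 7 -1.2 0.4 -4 0; 41 -7 7 -1.1 0.4 -4.1 0; 42 -4 7 -1.2 0.5 -4.1 0; 41 -1 7 -1.1 0.4 -4.1 0; 42 1 8 -1.2 0.4 -4.1 0; 42 4 8 -1.1 0.4 -4.1 0; 41 7 8 -1.2 0.5 -4 0
  tip [484.7 115.4 150. ] err [-0.4  0.4 -0. ]
2 -7 35 0 -0 -0 0; 1 -7 35 0 -0 -0 0; 2 -7 34 0 -0 -0 0; 1 -8 35 0 -0 -0 0
  tip [484.6 121.5   8. ] err [-0.4 -0.5 -0. ]
```

{"op": "send_rows", "data": {
  "deltas": "33 -25 1 0 0 -4.2 0; 34 -22 1 0 0 -4.2 0; 36 -19 0 0 0 -4.3 0; 38 -17 1 0 0 -4.2 0; 38 -14 1 0 0 -4.2 0; 39 -11 1 0 0 -4.2 0; 40 -8 1 0 0 -4.3 0; 41 -5 0 0 0 -4.2 0; 41 -3 1 0 0 -4.2 0"
}}

```text
time: 1.62
position: [0.4006, -0.2989, 0.2856]
tool_rot: [0.886, 0.463, 0.0, 0.001]
ft_force: [0.7, 0.0, 1.1]
grip_width: 0.0053
grip_force: 0.0
```

{"op": "send_rows", "data": {
  "deltas": "38 -18 7 -1.1 0.4 -4.1 0; 39 -15 6 -1.2 0.5 -4.1 0; 40 -13 7 -1.1 0.4 -4.1 0; 41 -10 7 -1.2 0.4 -4 0; 41 -7 7 -1.1 0.4 -4.1 0; 42 -4 7 -1.2 0.5 -4.1 0; 41 -1 7 -1.1 0.4 -4.1 0; 42 1 8 -1.2 0.4 -4.1 0; 42 4 8 -1.1 0.4 -4.1 0; 41 7 8 -1.2 0.5 -4 0"
}}

```text
time: 2.88
position: [0.4706, 0.1152, 0.2185]
tool_rot: [0.665, 0.74, 0.079, 0.07]
ft_force: [0.1, 0.3, -0.9]
grip_width: 0.0008
grip_force: 0.0
```

Run:
```python
from h import *
o=robot.get_obs();R=Rn.from_quat(o["tool_rot"])
print(o["time"],o["position"],"tip",(o["position"]+.07*R.as_matrix()[:,2]).round(4),R.as_matrix().round(3).tolist(),o["grip_width"],o["ft_force"])
plan(o["position"],R,[((485,122,8),ori(6,12),4)])
```

```text
2.875 [0.47061274 0.11524004 0.21852173] tip [0.4852 0.1168 0.1501] [[-0.106, 0.972, 0.209], [0.994, 0.104, 0.023], [0.0, 0.21, -0.978]] 0.000782191084220177 [ 0.09083665  0.29235803 -0.8817339 ]
1 -7 35 0 -0 0 0; 2 -8 34 0.1 -0 0 0; 1 -7 35 -0 -0 0.1 0; 1 -7 35 0 -0 -0 0
  tip [485.2 121.9   8.1] err [ 0.2 -0.2  0.1]
```

{"op": "send_rows", "data": {
  "deltas": "1 -7 35 0 0 0 0; 2 -8 34 0 0 0 0; 1 -7 35 0 0 0 0; 1 -7 35 0 0 0 0; 0 0 0 0 0 0 0"
}}

```text
time: 3.5
position: [0.4693, 0.1189, 0.0744]
tool_rot: [0.666, 0.739, 0.076, 0.068]
ft_force: [-0.5, -0.0, -0.4]
grip_width: 0.0006
grip_force: 0.0
```

{"op": "send_rows", "data": {
  "deltas": "6 0 0 0 0 0 0; 6 0 0 0 0 0 0; 6 0 0 0 0 0 0; 6 0 0 0 0 0 0; 6 0 0 0 0 0 0; 6 0 0 0 0 0 0; 0 0 0 0 0 0 0"
}}

```text
time: 4.38
position: [0.4662, 0.1552, 0.0763]
tool_rot: [0.665, 0.739, 0.078, 0.07]
ft_force: [0.2, -0.3, -0.9]
grip_width: 0.0003
grip_force: 0.0
```

```bash
cat > look.py <<'E'
from h import *
import sys
o=robot.get_obs();R=Rn.from_quat(o["tool_rot"])
print(o["time"],"tip",(o["position"]+.07*R.as_matrix()[:,2]).round(4),o["ft_force"])
ims=[]
for n in("top","side"):
    c=robot.camera(n);W=cloud(c);im=c["image"];hsv=cv2.cvtColor(im,cv2.COLOR_RGB2HSV);H,S,V=[hsv[...,i].astype(int) for i in range(3)]
    x,y,z=W[...,0],W[...,1],W[...,2]
    m=(abs(y-.25)<.11)&(abs(x-.475)<.07)&(z<.03)&(H<18)&(S>140)
    _,lab,st,_=cv2.connectedComponentsWithStats(m.astype(np.uint8),connectivity=4)
    Q=W[lab==1+st[1:,4].argmax()][:,:2]*1000; r=cv2.minAreaRect(Q.astype(np.float32))
    print(n,"shim",len(Q),np.round(r[0],1),np.round(r[1],1),round(r[2],1))
    m=(abs(z-.111)<.02)&(abs(x-.5)<.12)&(abs(y-.35)<.08)&((H<8)|(H>170))&(S>130)
    print("dot",W[m].mean(0).round(4),m.sum())
    ims.append(cv2.resize(im[150:270,230:390],(640,290)) if n=="top" else cv2.resize(im[150:290,220:400],(640,300)))
save(np.vstack(ims),sys.argv[1])
E
python3 look.py l1.png
```

```text
4.375 tip [0.4807 0.1568 0.0079] [ 0.21464725 -0.26399847 -0.86884602]
top shim 137 [472.4 242.7] [46.4 65. ] 4.9
dot [0.4944 0.3363 0.1117] 17
side shim 410 [478.9 222.1] [ 44.7 119.9] 5.9
dot [0.4966 0.3381 0.1113] 40
```

View pics/l1.png

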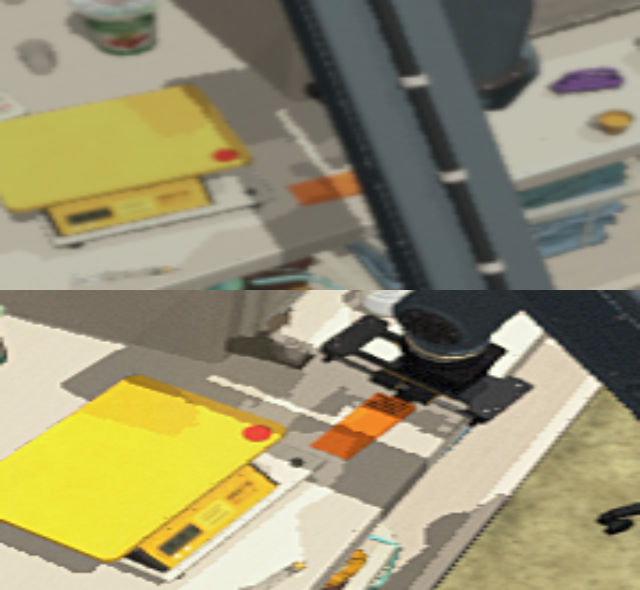

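{"op": "send_rows", "data": {
  "deltas": "6 0 0 0 0 0 0; 6 0 0 0 0 0 0; 6 0 0 0 0 0 0; 6 0 0 0 0 0 0; 6 0 0 0 0 0 0; 6 0 0 0 0 0 0; 6 0 0 0 0 0 0; 4 0 0 0 0 0 0; 2 0 0 0 0 0 0; 0 0 0 0 0 0 0"
}}

```text
time: 5.72
position: [0.4615, 0.2026, 0.0765]
tool_rot: [0.666, 0.739, 0.078, 0.07]
ft_force: [-0.6, 0.4, -0.2]
grip_width: 0.0
grip_force: 0.0
```

{"op": "send_rows", "data": {
  "deltas": "1 0 0 0 0 0 0; 1 0 0 0 0 0 0; 1 0 0 0 0 0 0"
}}

```text
time: 6.1
position: [0.4612, 0.2054, 0.0765]
tool_rot: [0.666, 0.739, 0.078, 0.07]
ft_force: [0.4, 0.3, 0.4]
grip_width: 0.0004
grip_force: 0.3
```

{"op": "send_rows", "data": {
  "deltas": "1 0 0 0 0 0 0; 1 0 0 0 0 0 0"
}}

```text
time: 6.35
position: [0.461, 0.2075, 0.0765]
tool_rot: [0.666, 0.739, 0.078, 0.07]
ft_force: [0.2, -0.5, 1.0]
grip_width: 0.0004
grip_force: 0.3
```

{"op": "send_rows", "data": {
  "deltas": "1 0 0 0 0 0 0; 1 0 0 0 0 0 0; 1 0 0 0 0 0 0"
}}

```text
time: 6.72
position: [0.4607, 0.2105, 0.0765]
tool_rot: [0.666, 0.739, 0.078, 0.07]
ft_force: [0.2, -0.0, 0.0]
grip_width: 0.0003
grip_force: 0.4
```

{"op": "send_rows", "data": {
  "deltas": "1 0 0 0 0 0 0; 1 0 0 0 0 0 0; 1 0 0 0 0 0 0"
}}

```text
time: 7.1
position: [0.4603, 0.2135, 0.0765]
tool_rot: [0.666, 0.739, 0.078, 0.07]
ft_force: [-0.3, -0.9, -0.5]
grip_width: 0.0006
grip_force: 0.4
```

{"op": "send_rows", "data": {
  "deltas": "1 0 0 0 0 0 0; 1 0 0 0 0 0 0"
}}

```text
time: 7.35
position: [0.4601, 0.2154, 0.0765]
tool_rot: [0.666, 0.739, 0.078, 0.07]
ft_force: [0.6, -1.0, 0.1]
grip_width: 0.0003
grip_force: 0.4
```

Tip y ≈ 0.217. Going on in small steps.

{"op": "send_rows", "data": {
  "deltas": "1 0 0 0 0 0 0; 1 0 0 0 0 0 0"
}}

```text
time: 7.6
position: [0.4599, 0.2174, 0.0765]
tool_rot: [0.666, 0.739, 0.078, 0.07]
ft_force: [-0.1, -1.0, 0.2]
grip_width: 0.0005
grip_force: 0.4
```

{"op": "send_rows", "data": {
  "deltas": "1 0 0 0 0 0 0; 1 0 0 0 0 0 0"
}}

```text
time: 7.85
position: [0.4597, 0.2194, 0.0764]
tool_rot: [0.666, 0.739, 0.078, 0.07]
ft_force: [-0.5, -1.4, -0.3]
grip_width: 0.0001
grip_force: 0.4
```

```bash
python3 look.py l2.png
```

```text
7.85 tip [0.4742 0.221  0.008 ] [-0.46429096 -1.40488316 -0.26470403]
top shim 146 [467.1 295.6] [45.8 88.9] 5.5
dot [0.4936 0.3368 0.1115] 17
side shim 287 [472.8 285.7] [ 46.  115.3] 5.6
dot [0.4966 0.338  0.1111] 40
```

View pics/l2.png

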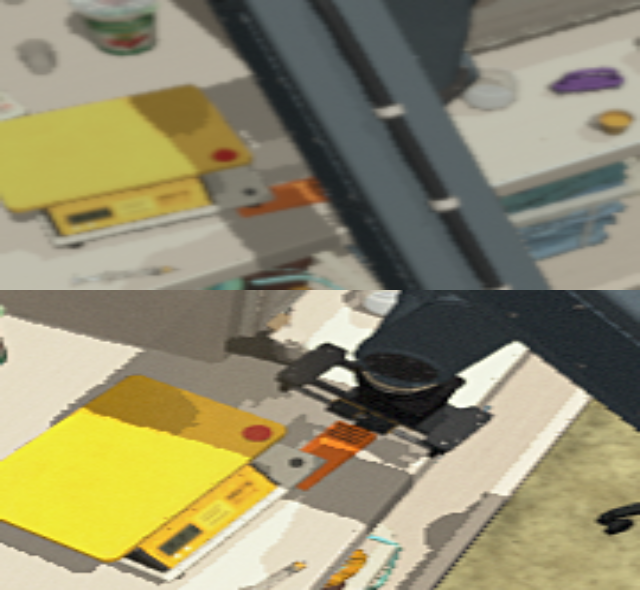

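{"op": "send_rows", "data": {
  "deltas": "1 0 0 0 0 0 0; 1 0 0 0 0 0 0"
}}

```text
time: 8.2
position: [0.4595, 0.2214, 0.0764]
tool_rot: [0.666, 0.739, 0.078, 0.07]
ft_force: [-0.0, -0.4, 0.3]
grip_width: 0.0005
grip_force: 0.3
```

{"op": "send_rows", "data": {
  "deltas": "1 0 0 0 0 0 0; 1 0 0 0 0 0 0"
}}

```text
time: 8.45
position: [0.4593, 0.2234, 0.0765]
tool_rot: [0.666, 0.739, 0.078, 0.07]
ft_force: [0.2, -1.5, 0.1]
grip_width: 0.0007
grip_force: 0.3
```

{"op": "send_rows", "data": {
  "deltas": "1 0 0 0 0 0 0; 1 0 0 0 0 0 0"
}}

```text
time: 8.7
position: [0.4591, 0.2254, 0.0765]
tool_rot: [0.666, 0.739, 0.078, 0.07]
ft_force: [0.4, -0.5, 0.0]
grip_width: 0.0008
grip_force: 0.3
```

Tip y ≈ 0.227, still free.

{"op": "send_rows", "data": {
  "deltas": "1 0 0 0 0 0 0; 1 0 0 0 0 0 0"
}}

```text
time: 8.95
position: [0.4589, 0.2274, 0.0764]
tool_rot: [0.666, 0.739, 0.078, 0.07]
ft_force: [-0.0, 0.5, -0.9]
grip_width: 0.0005
grip_force: 0.2
```

{"op": "send_rows", "data": {
  "deltas": "1 0 0 0 0 0 0; 1 0 0 0 0 0 0"
}}

```text
time: 9.2
position: [0.4587, 0.2293, 0.0765]
tool_rot: [0.666, 0.739, 0.078, 0.07]
ft_force: [-0.4, -1.1, 0.2]
grip_width: 0.0006
grip_force: 0.5
```

{"op": "send_rows", "data": {
  "deltas": "1 0 0 0 0 0 0; 1 0 0 0 0 0 0"
}}

```text
time: 9.45
position: [0.4583, 0.2309, 0.0765]
tool_rot: [0.666, 0.739, 0.077, 0.07]
ft_force: [1.2, -6.3, 0.1]
grip_width: 0.0003
grip_force: 3.0
```

{"op": "send_rows", "data": {
  "deltas": "0 0 0 0 0 0 0; 0 0 0 0 0 0 0"
}}

```text
time: 9.7
position: [0.4583, 0.2309, 0.0765]
tool_rot: [0.666, 0.739, 0.078, 0.07]
ft_force: [0.0, -5.3, 1.2]
grip_width: 0.0006
grip_force: 2.7
```

{"op": "send_rows", "data": {
  "deltas": "-3 0 0 0 0 0 0; -12 0 0 0 0 0 0; -15 0 0 0 0 0 0; -10 0 0 0 0 0 0; 0 0 0 0 0 0 0"
}}

```text
time: 10.32
position: [0.463, 0.1913, 0.0765]
tool_rot: [0.666, 0.738, 0.078, 0.07]
ft_force: [-0.3, 0.7, -0.5]
grip_width: 0.0005
grip_force: 0.0
```

```bash
python3 look.py l3.png
python3 - <<'E'
from h import *
o=robot.get_obs();R=Rn.from_quat(o["tool_rot"])
plan(o["position"],R,[((478,185,170),ori(6,6),5),((494,337,170),ori(6,0),5),((494,337,118),ori(6,0),3)])
E
```

```text
10.325 tip [0.4775 0.1928 0.008 ] [-0.25058365  0.68037696 -0.5373517 ]
top shim 168 [464.8 296.3] [ 45.7 107.3] 9.4
dot [0.4931 0.3368 0.1122] 17
side shim 252 [471.5 294.3] [ 44.8 119.3] 4.9
dot [0.4967 0.3381 0.1115] 39
-2 8 -32 1.2 -0 -0 0; -1 8 -31 1.2 -0 -0 0; -2 7 -32 1.2 -0 -0 0; -2 6 -32 1.2 -0 -0 0; -1 5 -33 1.3 -0 -0 0
  tip [477.6 185.2 170.4] err [-0.3  0.2  0.4]
30 8 1 1.2 -0 -0 0; 30 8 1 1.2 -0 -0 0; 30 7 0 1.2 -0 -0 0; 29 8 0 1.2 -0 -0 0; 30 8 1 1.2 -0 -0 0
  tip [493.8 336.7 169.6] err [-0.2 -0.3 -0.4]
0 0 17 -0 -0 -0 0; 0 0 17 -0 -0 -0 0; 0 0 18 -0 -0 -0 0
  tip [493.7 336.8 117.6] err [-0.2 -0.3 -0.4]
```

View pics/l3.png

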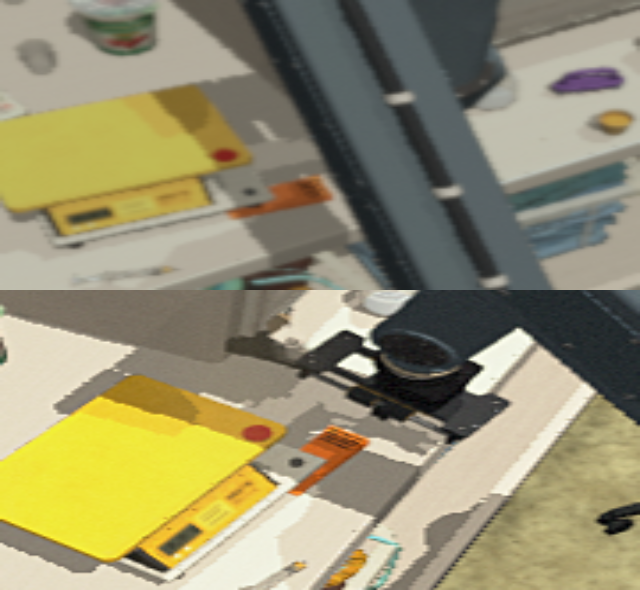

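The wedge (side view ~(335,455)) sits under the plate corner, and the stand and the red dot have not moved. Now the press.

{"op": "send_rows", "data": {
  "deltas": "-2 8 -32 1.2 0 0 0; -1 8 -31 1.2 0 0 0; -2 7 -32 1.2 0 0 0; -2 6 -32 1.2 0 0 0; -1 5 -33 1.3 0 0 0; 0 0 0 0 0 0 0"
}}

```text
time: 11.18
position: [0.472, 0.185, 0.2426]
tool_rot: [0.668, 0.742, 0.041, 0.037]
ft_force: [-0.5, -0.3, -0.5]
grip_width: 0.0003
grip_force: 0.0
```

{"op": "send_rows", "data": {
  "deltas": "30 8 1 1.2 0 0 0; 30 8 1 1.2 0 0 0; 30 7 0 1.2 0 0 0; 29 8 0 1.2 0 0 0; 30 8 1 1.2 0 0 0; 0 0 0 0 0 0 0; 0 0 17 0 0 0 0; 0 0 17 0 0 0 0; 0 0 14 0 0 0 0; 0 0 0 0 0 0 0"
}}

```text
time: 12.42
position: [0.4927, 0.3355, 0.1895]
tool_rot: [0.67, 0.743, -0.002, -0.002]
ft_force: [0.9, 0.4, 0.5]
grip_width: 0.0006
grip_force: 0.0
```

Run:
```python
from h import *
o=robot.get_obs();R=Rn.from_quat(o["tool_rot"])
print(o["time"],"tip",(o["position"]+.07*R.as_matrix()[:,2]).round(4),R.as_matrix()[:,2].round(3),o["ft_force"].round(2) if hasattr(o["ft_force"],"round") else o["ft_force"])
```

```text
12.425 tip [0.4923 0.3354 0.1195] [-0.005 -0.001 -1.   ] [0.9  0.39 0.55]
```

{"op": "send_rows", "data": {
  "deltas": "1 1 4 0 0 0 0; 0 0 3 0 0 0 0; 0 0 1 0 0 0 0"
}}

```text
time: 12.8
position: [0.4946, 0.3376, 0.1836]
tool_rot: [0.669, 0.743, -0.0, -0.001]
ft_force: [0.5, -0.2, 0.8]
grip_width: 0.0008
grip_force: 0.0
```

{"op": "send_rows", "data": {
  "deltas": "0 0 0.5 0 0 0 0; 0 0 0 0 0 0 0"
}}

```text
time: 13.05
position: [0.4945, 0.3376, 0.1831]
tool_rot: [0.669, 0.743, -0.0, -0.001]
ft_force: [-0.0, -0.4, -0.7]
grip_width: 0.0003
grip_force: 0.0
```

{"op": "send_rows", "data": {
  "deltas": "0 0 1 0 0 0 0; 0 0 0.5 0 0 0 0; 0 0 0 0 0 0 0"
}}

```text
time: 13.42
position: [0.4945, 0.3375, 0.1814]
tool_rot: [0.669, 0.743, -0.0, -0.001]
ft_force: [0.2, 0.5, -0.1]
grip_width: 0.0008
grip_force: 0.0
```

{"op": "send_rows", "data": {
  "deltas": "0 0 0.5 0 0 0 0; 0 0 0 0 0 0 0"
}}

```text
time: 13.68
position: [0.4945, 0.3375, 0.1809]
tool_rot: [0.669, 0.743, -0.0, -0.001]
ft_force: [0.3, -0.5, -0.4]
grip_width: 0.0005
grip_force: 0.0
```

{"op": "send_rows", "data": {
  "deltas": "0 0 0.5 0 0 0 0; 0 0 0 0 0 0 0"
}}

```text
time: 13.92
position: [0.4945, 0.3376, 0.1809]
tool_rot: [0.669, 0.743, -0.0, -0.001]
ft_force: [-1.3, -1.0, 3.8]
grip_width: 0.0003
grip_force: 1.8
```

{"op": "send_rows", "data": {
  "deltas": "0 0 0.5 0 0 0 0; 0 0 0 0 0 0 0"
}}

```text
time: 14.18
position: [0.4945, 0.3376, 0.1808]
tool_rot: [0.669, 0.743, -0.0, -0.001]
ft_force: [-0.9, -0.7, 6.3]
grip_width: 0.0004
grip_force: 3.3
```

{"op": "send_rows", "data": {
  "deltas": "0 0 0.5 0 0 0 0; 0 0 0 0 0 0 0"
}}

```text
time: 14.42
position: [0.4945, 0.3375, 0.1808]
tool_rot: [0.669, 0.743, -0.0, -0.001]
ft_force: [-1.7, -1.3, 8.9]
grip_width: 0.0008
grip_force: 4.6
```

{"op": "send_rows", "data": {
  "deltas": "0 0 0.5 0 0 0 0; 0 0 0 0 0 0 0; 0 0 0 0 0 0 0"
}}

```text
time: 14.8
position: [0.4945, 0.3375, 0.1808]
tool_rot: [0.669, 0.743, -0.0, -0.0]
ft_force: [-3.1, -1.5, 12.4]
grip_width: 0.0004
grip_force: 5.9
```

Firm at 12 N with no give. Moving clear straight up.

{"op": "send_rows", "data": {
  "deltas": "0 0 0 0 0 0 0; 0 0 -2 0 0 0 0; 0 0 -10 0 0 0 0; 0 0 -30 0 0 0 0; 0 0 -40 0 0 0 0; -40 0 -20 0 0 0 0; -40 0 0 0 0 0 0; -40 0 0 0 0 0 0; -40 0 0 0 0 0 0; 0 0 0 0 0 0 0"
}}

```text
time: 16.05
position: [0.5118, 0.1762, 0.2811]
tool_rot: [0.671, 0.742, -0.0, -0.001]
ft_force: [0.1, 1.0, 0.9]
grip_width: 0.0006
grip_force: 0.0
```

```bash
python3 look.py l4.png
```

```text
16.05 tip [0.5117 0.1762 0.2111] [0.13243982 1.02687102 0.8743577 ]
top shim 166 [464.4 298.3] [ 47.8 106. ] 12.1
dot [0.4943 0.3366 0.1114] 16
side shim 250 [471.1 295. ] [ 45.1 117.3] 5.2
dot [0.4969 0.3374 0.1116] 36
```

View pics/l4.png

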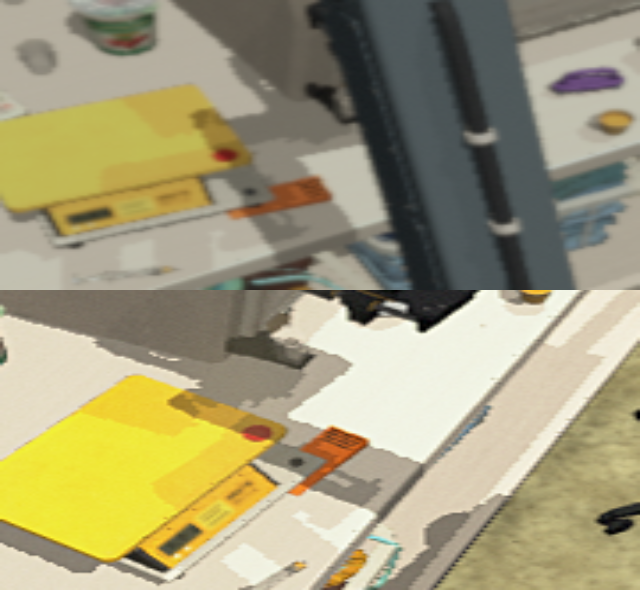

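The wedge and the stand are where they were left; the gripper is near the incubator, so I back it away before handing in.

{"op": "send_rows", "data": {
  "deltas": "0 -30 0 0 0 0 0; 0 -30 0 0 0 0 0; 0 0 0 0 0 0 0; 0 0 0 0 0 0 0"
}}

```text
time: 16.65
position: [0.4527, 0.1731, 0.2814]
tool_rot: [0.669, 0.743, 0.001, 0.0]
ft_force: [0.2, 0.9, 0.4]
grip_width: 0.0007
grip_force: 0.0
```

```bash
python3 -c "
from rig import robot
print(robot.get_obs()['ft_force']); print(robot.hand_in())"
```

```text
[0.19721028 0.88659021 0.35407638]
the job is handed in; nothing more can be done
None
```

I pushed the wedge in until it was snug under the short foot, pressed the red dot with about 12 N without any rocking, moved the arm clear and handed the job in; no verdict came back.

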